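Load the next solder pallet onto the preheater

TASK

Load the next pallet for heating: slide the top pallet sideways off the pile, without picking it up, onto the deck of the preheater beside it, so that it lies flat, centred and square on the deck, and leave the other two pallets of the pile as they are. Then swing the hold-down arm by its upright knob all the way round over the pallet to its stop, and let go. Leave the other things on the bench alone.

Things in the scene. Friction and masses are not known exactly. Their poses are not given: they have to be found in the camera images.
- pallet_top_center (a point): grey flat frame-shaped solder pallet, 130 (its x) x 110 (y) x 12 mm thick, bars 25 mm wide round an 80 x 60 mm open window; 0.15-0.3 kg; point at its centre, half-way up. Top one of three on the stand: centre z = 0.078, underside 2 mm higher than the deck; on the deck its centre is at z = 0.076. Only friction holds it to the pallet below (top at z = 0.072). Can be pinched across a bar, one finger in the window, or pushed
- pallet_mid_center (a point): grey flat frame-shaped solder pallet, 130 (its x) x 110 (y) x 12 mm thick, bars 25 mm wide round an 80 x 60 mm open window; 0.15-0.3 kg; point at its centre, half-way up. The second of the pile, under the top one (centre at z = 0.066); it must stay
- pallet_low_center (a point): grey flat frame-shaped solder pallet, 130 (its x) x 110 (y) x 12 mm thick, bars 25 mm wide round an 80 x 60 mm open window; 0.15-0.3 kg; point at its centre, half-way up. The lowest of the pile, on the stand (centre at z = 0.054); it must stay
- stand: fixed aluminium stand under the pile, 150 mm along x, 116 mm along y, 48 mm high; origin at the centre of its foot on the bench. It is left or right of the preheater, a gap of about 8 to 40 mm between them; the pile lies within 2 mm and 0.02 rad of its centre and axes
- deck (a point): centre of the top of the preheater's deck: dark steel plate 140 (x) x 124 (y) mm, 70 mm above the bench, 70 x 50 mm pale ceramic pane flush in its middle. Fixed grey casing below, top at z = 0.06, from x = -85 (control panel) to +105 mm of the deck's centre. Axes: a square pallet's are parallel. Turned up to 0.12 rad relative to the stand
- clamp_pivot (a point): on the vertical axis of the hold-down arm, 88 mm along +x from the deck's centre, at the arm's underside (z = 0.0855, 3.5 mm above a pallet on the deck); steel post with a boss 22 mm across, 12 mm high
- clamp_knob (a point): black upright round knob near the end of the hold-down arm, 16 mm diameter, rising 38 mm from the arm's steel bar (16 mm wide, 6 mm thick, top at z = 0.0915) to z = 0.1295. Point on the knob's axis, 60 mm from the pivot axis, half-way up (z = 0.1105)
- clamp (a joint): hold-down arm's angle, rad, about the vertical, anticlockwise from above. 0: parked, pointing along the deck's +y beyond its far edge; at the stop, 1.57: along the deck's -x, over a pallet's far bar without pressing on it. Starts at 0 to 0.25; light friction (1 N at the knob); stays where left
- spray: aerosol can standing on the bench, 52 mm diameter, 150 mm high; origin at the centre of its foot; a bystander
- spool: metal wire spool standing on its flange on the bench, 60 mm diameter, 46 mm high; origin at the centre of its foot; a bystander
- tray: empty black parts tray, 120 x 90 x 40 mm, on the bench; origin at the centre of its underside; a bystander
- pallet_top: the same pallet as pallet_top_center; origin at the centre of its underside, axes the same
There are look-alikes about, which are no part of the job. What is shaped like the stand but brown is not meant.

How it is judged:
By the outcome, as a careful person would: the job done as asked, in the order asked, and still so for the second after the job is handed in, with the robot touching nothing.
It also fails if it takes over 50 s, if anything falls off the work surface, if the arm or the gripper's body presses on something with over 40 N, if the wrist force passes 120 N, or if a joint passes its speed limit or range.

ROBOT

A 7-joint arm with a two-finger parallel gripper is mounted at the origin on the work surface. World frame = base frame: x ahead of the robot, y to its left, z up, the work surface at z = 0. Lengths are in m, angles in rad, forces in N, time in s.
With the tool pointing down it reaches from about 0.4 to 0.85 m from the base axis. Payload 10.4 kg.
Tool frame: the origin (TCP) lies where the fingers leave the gripper's body, on its centre line; the fingertips stand 73 mm ahead of it and the grasp point (between the pads) lies 54 mm ahead of it; z points along the fingers, y is the line along which they close (so a half turn about z gives the same grasp; the last joint's range is limited). The gripper opens to 85 mm and grips with 20 to 120 N. Pads are 22 mm wide; open, the fingers measure 114 mm over their backs; the gripper's body (76 mm by 85 mm) begins 54 mm behind the grasp point. The pads swing forward as they close: fully open they stand 13 mm farther back than shut.
Start: joints at [1.171, 0.332, -0.065, 1.46, 0.022, 1.35, -0.088], TCP at [0.23, -0.581, 0.304] pointing down, gripper open.
Joint ranges: [-2.6, 2.6], [-0.5, 2.12], [-1.47, 1.34], [0.16, 2.42], [-1.27, 4.41], [0.06, 2.06], [-2.6, 2.6]. Speed limits (rad/s): [2.22, 2.22, 2.79, 2.79, 3.14, 3.14, 3.14].

INTERFACE

Orientations are given as a unit quaternion [x, y, z, w].
In Python, from workcell import manip, camera gives the robot as it stands. The module is installed in compiled form; this text tells all that it offers.
- The arm moves only by the shell command python3 -m creep 'ROWS' [OPENING] [FORCE]. ROWS is JSON, a list of rows, each a list of 2 entries, a list of its own where there are three numbers: the shift along the tool's x, y, z in mm, then the turn about the tool's z in rad. In form: [[[tx, ty, tz], twist], ...]. A call has 1 to 5 rows; each row is the pose to reach, as a shift and turn from the pose commanded when the call began, along the tool's axes at that moment; what a row does not reach only later rows make up. A row lasts 1/12 s, in which the tool goes at most 41.7 mm and 7.16 degrees, less where a joint would pass 70% of its speed; a pose out of reach is approached as far as the arm can. A call with a gripper value outside its range is refused whole. OPENING is the opening, from 0 (shut) to 1 (fully open), set as the call begins (- or left out, the last holds). The fingers move at their own pace and stop on an object; FORCE is the grip in N (left out, the last holds). Time passes only in rows, so rows that repeat a pose let the fingers close. It gives the time, the measured TCP pose, the force, the opening and the grip force at its end, in the units of the state.
- manip.get_obs(): the state, without advancing time (a new reading comes with each control period).
- camera(name): name is "scene" or "top"; returns a dict with "pixels" (420x560x3 uint8, red, green, blue), "z_map" (420x560 float32, m along the optical axis (not along the pixel's ray), 0 where there is no reading), "fx", "fy", "cx", "cy" (pixels), "extrinsics" (4x4, takes a point from world to camera coordinates). Camera axes: x right, y down, z forward; pixel columns grow to the right and rows downward; lengths in m; the calibration is good to about 2 mm. A picture is of the moment at which its call begins.
- manip.hand_in(): hands the job in; it is judged then, once.
The state is a dict: "clock": time; "joint_pos": joint angles; "joint_velocities": joint speeds; "tau": joint torques, N m; "position": TCP position; "ee_rot": TCP orientation; "ft_force": force on the tool from outside, world axes, zero at the start; "torque": the same for the moment, N m; "grip_width": opening from 0.0 (shut) to 1.0 (fully open); "grasp_force": force on a finger pad.
Only numpy, scipy, OpenCV 4.12 (cv2) and the standard library are available. Lean on these libraries where they do the work, as an engineer would, in place of code of your own. Each camera call takes 0.05 s, during which the arm holds its last target. There are 200 camera calls.

## Working session

There is one attempt and no reset: what is moved stays moved. The work goes in short steps, Python scripts to look and compute and a shell command to move; the robot and the scene stay as the last step left them, time stands still between calls to the robot, and variables do not carry over. Pictures are saved under pics/ and viewed, at most 10 in all, crops included, and the job is handed in when it is done.

```bash
mkdir -p pics; cat > h.py <<'E'
import numpy as np, cv2
from workcell import manip, camera
def pts(c):
    z=c["z_map"].astype(float); v,u=np.mgrid[:z.shape[0],:z.shape[1]]
    P=np.stack([(u-c["cx"])/c["fx"]*z,(v-c["cy"])/c["fy"]*z,z],-1)
    T=np.linalg.inv(c["extrinsics"]); W=P@T[:3,:3].T+T[:3,3]; W[z==0]=np.nan
    return W
def snap(name,fn):
    c=camera(name); cv2.imwrite("pics/"+fn,c["pixels"][...,::-1]); W=pts(c); np.savez("pics/"+fn+".npz",W=W,p=c["pixels"]); return c,W
E
python3 - <<'E'
from h import *
for n in("top","scene"):
    c,W=snap(n,n+"1.png"); T=np.linalg.inv(c["extrinsics"]); print(n,T.round(3).tolist(),c["fx"])
o=manip.get_obs(); print(o["clock"],o["position"],o["ee_rot"])
E
```

```text
top [[-0.017, -0.986, 0.163, 0.389], [-1.0, 0.02, 0.017, -0.005], [-0.02, -0.163, -0.986, 1.196], [0.0, 0.0, 0.0, 1.0]] 404.59825696761226
scene [[0.621, 0.455, -0.638, 1.252], [0.784, -0.35, 0.513, -0.535], [0.01, -0.819, -0.574, 0.701], [0.0, 0.0, 0.0, 1.0]] 450.5389469554122
0.1 [ 0.22988451 -0.5809328   0.30320324] [ 9.82304861e-01  1.87287953e-01 -1.53443667e-04 -5.98460169e-04]
```

View pics/top1.png

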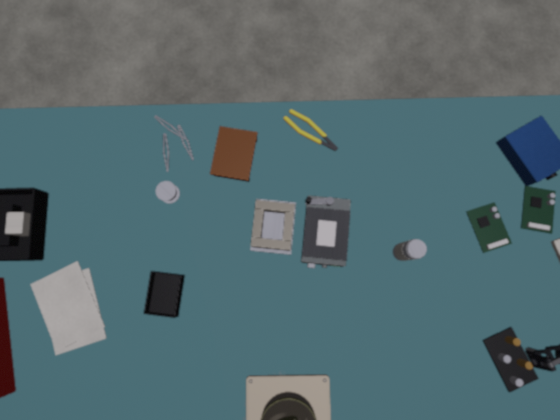

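View pics/scene1.png

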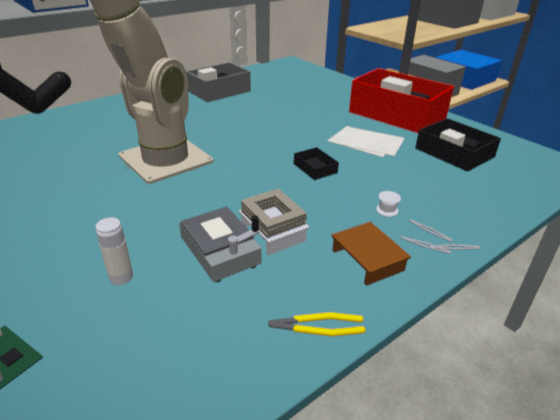

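The top view has the robot base at the bottom and +x up. The pile is at (273,227), the preheater is to its right at (326,234), and the clamp knob is at (308,200), beside the pile's far corner. The brown decoy at (235,154), can (415,249), spool (168,192) and tray (165,294) are clear of the path. I'll fit the outlines next.

```bash
cat > fit.py <<'E'
from h import *
from scipy.optimize import minimize
def rectfit(Q,w,h,x0,hole=None):
    # maximise points inside minus outside through robust signed distance: match extents
    def f(p):
        c,s=np.cos(p[2]),np.sin(p[2]); d=Q-p[:2]; X=d@[c,s]; Y=d@[-s,c]
        return np.sum(np.clip(np.abs(X)-w/2,0,.01)**2+np.clip(np.abs(Y)-h/2,0,.01)**2)
    def ext(p):
        c,s=np.cos(p[2]),np.sin(p[2]); d=Q-p[:2]; X=d@[c,s]; Y=d@[-s,c]
        return X,Y
    return f,ext
def analyse(W,zlo,zhi,box):
    m=(W[...,2]>zlo)&(W[...,2]<zhi)&(W[...,0]>box[0])&(W[...,0]<box[1])&(W[...,1]>box[2])&(W[...,1]<box[3])
    n,l,st,_=cv2.connectedComponentsWithStats(m.astype(np.uint8),connectivity=8)
    k=1+np.argmax(st[1:,4]); m=l==k; Q=W[m][:,:2]
    r=cv2.minAreaRect((Q*1000).astype(np.float32)); 
    return m,Q,r,np.median(W[m][:,2])
if __name__=="__main__":
    for n in("top1","scene1"):
        d=np.load(f"pics/{n}.png.npz"); W=d["W"]; p=d["p"].astype(int)
        if n=="top1": 
            for u,v in((273,227),(326,234),(308,200),(326,205)): print("pix",u,v,W[v,u].round(4))
        B=(.35,.75,-.25,.15)
        for nm,lo,hi,box in(("pile",.079,.089,(.4,.7,-.02,.15)),("deck",.066,.0745,(.4,.7,-.22,-.0)),("casing",.055,.0745,(.4,.7,-.22,0)),("knob",.1,.135,(.4,.7,-.12,.1)),("clampbar",.086,.097,(.4,.8,-.2,.1))):
            try:
                m,Q,r,z=analyse(W,lo,hi,box); vv,uu=np.where(m)
                print(n,nm,len(Q),np.round(r[0],1),np.round(r[1],1),round(r[2],2),"z",round(z,4),"px",uu.min(),uu.max(),vv.min(),vv.max(),"mean",Q.mean(0).round(4))
            except Exception as e: print(n,nm,e)
        w=(p.min(-1)>170)&(W[...,2]>.06)&(W[...,2]<.08)&(W[...,0]>.4)&(W[...,0]<.7)&(W[...,1]<0)&(W[...,1]>-.2)
        Q=W[w][:,:2]; r=cv2.minAreaRect((Q*1000).astype(np.float32)); print(n,"pane",len(Q),r,Q.mean(0),np.median(W[w][:,2]))
E
python3 fit.py
python3 - <<'E'
import cv2
a=cv2.imread("pics/top1.png")[180:285,240:365]; b=cv2.imread("pics/scene1.png")[180:290,170:320]
a=cv2.resize(a,(400,336),interpolation=cv2.INTER_CUBIC); b=cv2.resize(b,(400,293),interpolation=cv2.INTER_CUBIC)
b=cv2.copyMakeBorder(b,0,43,0,0,cv2.BORDER_CONSTANT); cv2.imwrite("pics/crop1.png",cv2.hconcat([a,b]))
E
```

```text
pix 273 227 [0.5263 0.0323 0.0489]
pix 326 234 [ 0.501  -0.1154  0.0734]
pix 308 200 [ 0.5875 -0.0651  0.1299]
pix 326 205 [ 0.5845 -0.1194  0.063 ]
top1 pile 1176 [530.7  33.8] [109.9 130.1] 82.9 z 0.0842 px 250 291 200 249 mean [0.5285 0.0354]
top1 deck 2121 [ 505.6 -114.4] [124.  140.6] 83.55 z 0.0704 px 302 349 206 259 mean [ 0.5047 -0.1147]
top1 casing 2692 [ 514.8 -115.7] [124.3 190.4] 83.24 z 0.0695 px 301 349 197 265 mean [ 0.506  -0.1166]
top1 knob 37 [591.2 -64.2] [15.4 13.4] 0.98 z 0.1281 px 305 310 196 203 mean [ 0.5902 -0.0643]
top1 clampbar 99 [592.7 -93.2] [17.2 53.2] 1.77 z 0.0916 px 308 327 197 204 mean [ 0.5923 -0.0954]
top1 pane 309 ((503.94891357421875, -115.79963684082031), (39.7971305847168, 59.945831298828125), 82.37753295898438) [ 0.50420868 -0.11589163] 0.07068677314664207
scene1 pile 907 [531.7  31.4] [111.3 135.2] 82.52 z 0.0823 px 241 305 189 226 mean [0.5349 0.0327]
scene1 deck 1773 [ 506.7 -116.9] [126.4 144.8] 83.61 z 0.0687 px 180 248 207 253 mean [ 0.5055 -0.1223]
scene1 casing 2579 [ 520.6 -119.1] [125.6 186.2] 82.76 z 0.068 px 179 260 207 266 mean [ 0.5293 -0.1265]
scene1 knob 96 [594.7 -67.9] [15.3 15.8] 7.03 z 0.1177 px 251 258 215 228 mean [ 0.5965 -0.0701]
scene1 clampbar 196 [593.8 -99.1] [21.8 79.5] 1.45 z 0.0904 px 228 259 229 245 mean [ 0.5964 -0.1042]
scene1 pane 391 ((504.4530029296875, -115.92908477783203), (50.75996398925781, 74.47162628173828), 82.98259735107422) [ 0.50564028 -0.11642224] 0.06903774291187581
```

View pics/crop1.png

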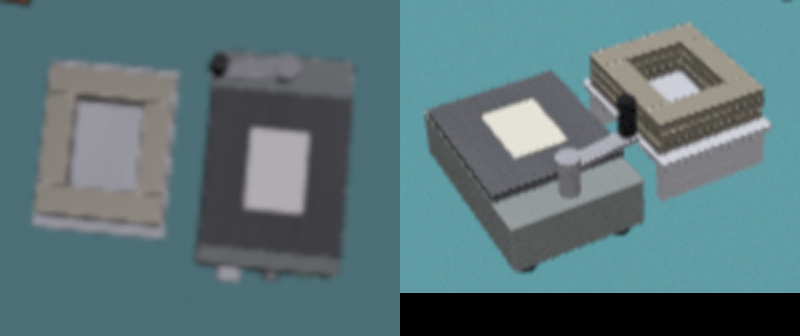

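The crop confirms three pallets on the pale stand at left, the preheater at right, and the hold-down arm reaching from the boss at its far end towards the pile. Both cameras agree on sizes (130x110, 140x124). Pile centre is about (531,33) mm with yaw -0.125, and deck centre is about (506,-116) mm with yaw -0.1125. The clamp is at about 0.13 rad.

```bash
cat > go.py <<'E'
import sys; from h import *
from scipy.spatial.transform import Rotation as R
def go(x,y,z,yaw):  # mm, world; yaw = angle of tool x
    o=manip.get_obs(); r=R.from_quat(o["ee_rot"]).as_matrix(); p=np.array(o["position"])*1000
    th=np.arctan2(r[1,0],r[0,0]); d=r.T@(np.array([x,y,z])-p)
    print("t",o["clock"],"p",p.round(1),"yaw",round(th,4),"tilt",r[2].round(3),"-> shift",d.round(1),"twist",round(-(yaw-th),4), "F",np.round(o["ft_force"],1),"grip",o["grip_width"],o["grasp_force"])
if __name__=="__main__": go(*map(float,sys.argv[1:]))
E
python3 go.py 536.5 74.8 200 -0.125
```

```text
t 0.1 p [ 229.9 -580.9  303.2] yaw 0.3768 tilt [-0.    -0.001 -1.   ] -> shift [ 526.4 -496.8  103.8] twist 0.5018 F [ 0.2 -0.1 -0.3] grip 0.997882224791531 0.0
```

```bash
python3 -m creep '[[[526,-497,0],0.5],[[526,-497,0],0.5],[[526,-497,0],0.5],[[526,-497,0],0.5],[[526,-497,0],0.5]]' 0.5; python3 go.py 536.5 74.8 200 -0.125
```

```text
clock: 0.52
position: [0.3171, -0.3937, 0.3036]
ee_rot: [0.998, -0.066, -0.0, -0.0]
ft_force: [1.5, 0.2, 0.2]
grip_width: 0.504
grasp_force: 0.0
t 0.5167 p [ 317.1 -393.7  303.6] yaw -0.1312 tilt [-0.  0. -1.] -> shift [ 156.3 -493.1  103.5] twist -0.0062 F [1.5 0.2 0.2] grip 0.5036236538533089 0.0
```

```bash
python3 -m creep '[[[156,-493,0],0],[[156,-493,0],0],[[156,-493,0],0],[[156,-493,0],0],[[156,-493,0],0]]'; python3 go.py 536.5 74.8 200 -0.125
```

```text
clock: 0.93
position: [0.4039, -0.204, 0.3039]
ee_rot: [0.998, -0.062, -0.0, 0.0]
ft_force: [1.4, -0.6, 0.2]
grip_width: 0.499
grasp_force: 0.0
t 0.9333 p [ 403.9 -204.   303.9] yaw -0.1233 tilt [-0.  0. -1.] -> shift [  97.3 -293.   103.7] twist 0.0017 F [ 1.4 -0.6  0.2] grip 0.49934480676607257 0.0
```

```bash
python3 -m creep '[[[97,-293,0],0],[[97,-293,0],0],[[97,-293,0],0],[[97,-293,0],0],[[97,-293,0],0]]' 0.3;  python3 go.py 536.5 74.8 200 -0.125
```

```text
clock: 1.35
position: [0.4932, -0.0158, 0.304]
ee_rot: [0.998, -0.062, 0.0, 0.0]
ft_force: [0.6, -0.9, 0.9]
grip_width: 0.302
grasp_force: 0.0
t 1.35 p [493.2 -15.8 304. ] yaw -0.1234 tilt [ 0.  0. -1.] -> shift [ 31.8 -95.3 103.9] twist 0.0016 F [ 0.6 -0.9  0.9] grip 0.3021744070358569 0.0
```

```bash
python3 -m creep '[[[29,-85,20],0],[[29,-85,60],0],[[29,-85,100],0],[[29,-85,100],0],[[29,-85,100],0]]';  python3 go.py 536.5 74.8 200 -0.125
python3 - <<'E'
from h import *
c,W=snap("scene","scene2.png")
m=(np.abs(W[...,0]-.5365)<.06)&(np.abs(W[...,1]-.0748)<.06)&(W[...,2]>.1)
for lo in range(100,190,4):
    k=m&(W[...,2]*1000>lo)&(W[...,2]*1000<=lo+4)
    if k.sum(): print(lo,k.sum(),W[k].min(0).round(3),W[k].max(0).round(3))
cv2.imwrite("pics/crop2.png",cv2.resize(c["pixels"][100:250,180:330,::-1],(600,600),interpolation=cv2.INTER_CUBIC))
E
```

```text
clock: 1.77
position: [0.5299, 0.0645, 0.199]
ee_rot: [0.998, -0.06, -0.004, -0.0]
ft_force: [-2.0, -0.7, -0.5]
grip_width: 0.297
grasp_force: 0.0
t 1.7667 p [529.9  64.5 199. ] yaw -0.1202 tilt [-0.008  0.    -1.   ] -> shift [  5.3 -11.   -1.1] twist 0.0048 F [-2.  -0.7 -0.5] grip 0.29691752053724135 0.0
124 10 [0.523 0.044 0.126] [0.543 0.083 0.128]
128 17 [0.526 0.042 0.128] [0.545 0.081 0.132]
132 22 [0.523 0.039 0.133] [0.546 0.087 0.136]
136 23 [0.524 0.035 0.136] [0.546 0.086 0.14 ]
140 22 [0.524 0.038 0.14 ] [0.547 0.088 0.144]
144 27 [0.523 0.036 0.144] [0.545 0.083 0.148]
148 23 [0.523 0.037 0.148] [0.544 0.09  0.151]
152 28 [0.524 0.037 0.152] [0.547 0.088 0.156]
156 23 [0.522 0.036 0.156] [0.546 0.088 0.16 ]
160 27 [0.525 0.036 0.16 ] [0.545 0.087 0.164]
164 21 [0.523 0.035 0.164] [0.548 0.094 0.168]
168 30 [0.521 0.022 0.168] [0.548 0.106 0.172]
172 54 [0.519 0.018 0.172] [0.552 0.103 0.176]
176 53 [0.518 0.018 0.176] [0.551 0.105 0.18 ]
180 55 [0.516 0.016 0.18 ] [0.551 0.114 0.184]
184 41 [0.518 0.015 0.184] [0.549 0.114 0.188]
188 39 [0.514 0.015 0.188] [0.552 0.113 0.192]
```

View pics/crop2.png

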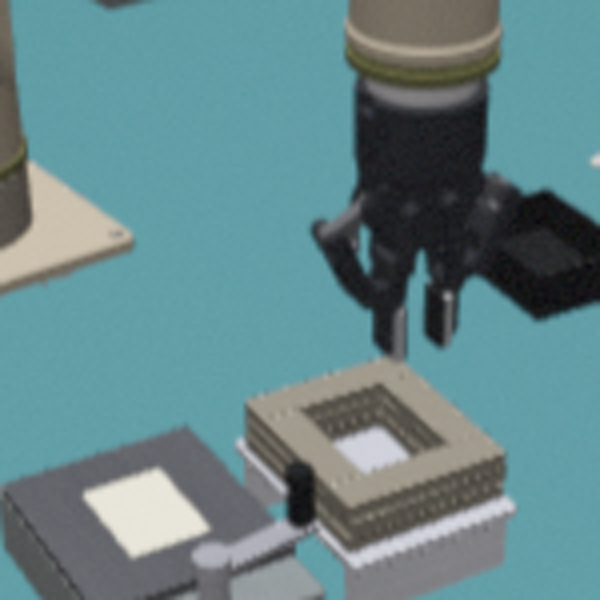

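The crop shows the fingers at (390–440, 330) hanging above the pile, pads about 25 mm apart. The tip is about 73 mm ahead of the TCP, as specified.

```bash
python3 -m creep '[[[2,-6,0],0],[[2,-6,0],0],[[2,-6,0],0],[[2,-6,0],0]]' 0.52;  python3 go.py 536.5 74.8 148.5 -0.125
```

```text
clock: 2.15
position: [0.5355, 0.0683, 0.2054]
ee_rot: [0.998, -0.062, 0.001, 0.0]
ft_force: [0.3, 0.0, -0.2]
grip_width: 0.519
grasp_force: 0.0
t 2.15 p [535.5  68.3 205.4] yaw -0.1241 tilt [ 0.002  0.    -1.   ] -> shift [ 0.1 -6.6 56.9] twist 0.0009 F [ 0.3  0.  -0.2] grip 0.5194141980571937 0.0
```

```bash
python3 -m creep '[[[0,-6.5,0],0],[[0,-6.5,20],0],[[0,-6.5,40],0],[[0,-6.5,50],0],[[0,-6.5,50],0]]' 0.52;  python3 go.py 536.5 74.8 148.5 -0.125
```

```text
clock: 2.57
position: [0.5346, 0.075, 0.1521]
ee_rot: [0.998, -0.062, -0.002, 0.0]
ft_force: [-0.1, 0.1, 0.2]
grip_width: 0.517
grasp_force: 0.0
t 2.5667 p [534.6  75.  152.1] yaw -0.1232 tilt [-0.003  0.001 -1.   ] -> shift [ 1.9 -0.   3.6] twist 0.0018 F [-0.1  0.1  0.2] grip 0.5166174277553597 0.0
```

```bash
python3 -m creep '[[[0,0,3],0],[[0,0,6],0],[[0,0,6],0]]' 0.52;  python3 go.py 536.5 74.8 148.5 -0.125
```

```text
clock: 2.82
position: [0.536, 0.0752, 0.1483]
ee_rot: [0.998, -0.062, 0.0, -0.0]
ft_force: [0.3, 0.3, 0.3]
grip_width: 0.517
grasp_force: 0.0
t 2.8167 p [536.   75.2 148.3] yaw -0.1233 tilt [ 0.001 -0.    -1.   ] -> shift [ 0.6  0.4 -0.2] twist 0.0017 F [0.3 0.3 0.3] grip 0.5171691581588739 0.0
```

```bash
python3 -m creep '[[[0,0,0],0],[[0,0,0],0],[[0,0,0],0],[[0,0,0],0],[[0,0,0],0]]' 0.2 35;  python3 go.py 536.5 74.8 148.5 -0.125; python3 - <<'E'
from fit import *
c,W=snap("scene","scene3.png")
m=(W[...,2]>.079)&(W[...,2]<.088)&(W[...,0]>.57)&(W[...,0]<.64)&(W[...,1]>-.02)&(W[...,1]<.1)
print(W[m].max(0))
E
```

```text
clock: 3.23
position: [0.5361, 0.0752, 0.1487]
ee_rot: [0.998, -0.062, 0.001, 0.0]
ft_force: [-1.1, -1.6, 6.3]
grip_width: 0.278
grasp_force: 34.9
t 3.2333 p [536.1  75.2 148.7] yaw -0.1233 tilt [ 0.001  0.    -1.   ] -> shift [0.5 0.4 0.2] twist 0.0017 F [-1.1 -1.6  6.3] grip 0.2784486431148998 34.93244469165802
[0.60335437 0.08030847 0.08567091]
```

```bash
python3 -m creep '[[[0,0,-0.4],0],[[0,0,-0.4],0]]';  python3 go.py 536.5 74.8 148.5 -0.125
```

```text
clock: 3.45
position: [0.536, 0.0752, 0.1487]
ee_rot: [0.998, -0.062, 0.0, -0.0]
ft_force: [-0.3, 0.1, 4.4]
grip_width: 0.279
grasp_force: 34.8
t 3.45 p [536.   75.2 148.7] yaw -0.1232 tilt [ 0.001 -0.    -1.   ] -> shift [0.6 0.3 0.2] twist 0.0018 F [-0.3  0.1  4.4] grip 0.2787241680661125 34.79916751384735
```

```bash
python3 -m creep '[[[0,0,-0.7],0],[[-2,4,-0.7],0],[[-4,10,-0.7],0],[[-6,18,-0.7],0],[[-7.4,26,-0.7],0]]';  python3 go.py 510.2 -73.3 148.5 -0.1125
```

```text
clock: 3.87
position: [0.5246, 0.0493, 0.1488]
ee_rot: [0.998, -0.062, -0.0, 0.0]
ft_force: [0.5, -0.0, -1.4]
grip_width: 0.279
grasp_force: 34.4
t 3.8667 p [524.6  49.3 148.8] yaw -0.1233 tilt [-0.  0. -1.] -> shift [  0.8 123.5   0.4] twist -0.0108 F [ 0.5 -0.  -1.4] grip 0.278765872294553 34.44517493247986
```

```bash
python3 -m creep '[[[0,10,0],0],[[0,20,0],0],[[0,30,0],0],[[0,40,0],0],[[0,48,0],0]]';  python3 go.py 510.2 -73.3 148.5 -0.1125
python3 - <<'E'
from h import *
c,W=snap("scene","scene4.png")
cv2.imwrite("pics/crop4.png",cv2.resize(c["pixels"][150:280,160:330,::-1],(680,520),interpolation=cv2.INTER_CUBIC))
E
```

```text
clock: 4.28
position: [0.5191, 0.001, 0.149]
ee_rot: [0.998, -0.062, -0.0, 0.0]
ft_force: [0.0, -0.2, -1.7]
grip_width: 0.28
grasp_force: 34.4
t 4.2833 p [519.1   1.  149. ] yaw -0.1243 tilt [-0.  0. -1.] -> shift [ 0.4 74.8  0.5] twist -0.0118 F [ 0.  -0.2 -1.7] grip 0.27976946845278844 34.399452209472656
```

View pics/crop4.png

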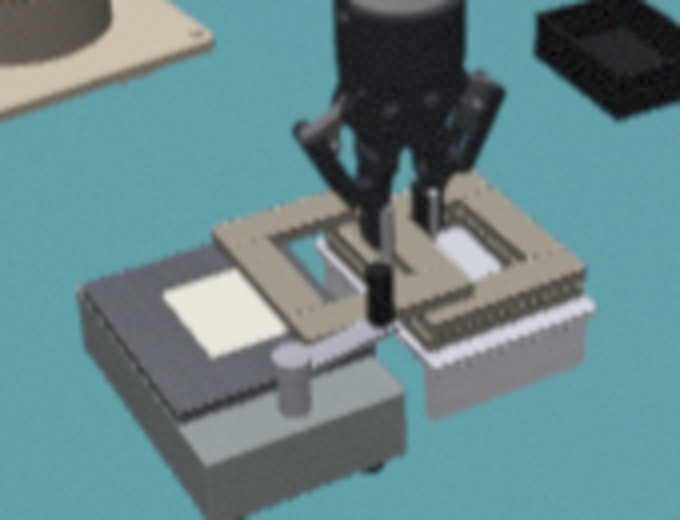

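The top pallet is sliding flat, with its leading edge over the deck at (255,280). The two lower pallets are still in place, and the pallet passes under the arm at (380,300).

```bash
python3 -m creep '[[[0,10,0.4],0],[[0,20,0.4],0],[[0,30,0.4],0],[[0,40,0.4],-0.005],[[0,50,0.4],-0.011]]';  python3 go.py 510.2 -73.3 146.7 -0.1125
```

```text
clock: 4.75
position: [0.5129, -0.0482, 0.1486]
ee_rot: [0.998, -0.056, -0.0, 0.0]
ft_force: [0.3, 0.7, -1.3]
grip_width: 0.275
grasp_force: 34.5
t 4.75 p [512.9 -48.2 148.6] yaw -0.1121 tilt [-0.  0. -1.] -> shift [ 0.1 25.3  1.9] twist 0.0004 F [ 0.3  0.7 -1.3] grip 0.27502917603283483 34.475271105766296
```

```bash
python3 -m creep '[[[0,8,0],0],[[0,17,0],0],[[0,25.3,0],0],[[0,25.3,1],0],[[0,25.3,1.8],0]]';  python3 go.py 510.2 -73.3 146.7 -0.1125
python3 - <<'E'
from fit import *
for n in("top","scene"):
    c,W=snap(n,n+"5.png")
    for nm,lo,hi,box in(("pal",.0765,.0845,(.4,.62,-.22,-.03)),("pile",.068,.077,(.4,.7,-.01,.15))):
        m,Q,r,z=analyse(W,lo,hi,box); print(n,nm,len(Q),np.round(r[0],1),np.round(r[1],1),round(r[2],2),"z",round(z,4))
E
```

```text
clock: 5.17
position: [0.5102, -0.0725, 0.1468]
ee_rot: [0.998, -0.057, 0.0, 0.0]
ft_force: [-0.9, -1.5, -0.4]
grip_width: 0.276
grasp_force: 34.6
t 5.1667 p [510.2 -72.5 146.8] yaw -0.1132 tilt [ 0.  0. -1.] -> shift [0.  0.8 0.1] twist -0.0007 F [-0.9 -1.5 -0.4] grip 0.27619654668938665 34.5814311504364Traceback (most recent call last):
  File "<stdin>", line 5, in <module>
  File "fit.py", line 15, in analyse
    k=1+np.argmax(st[1:,4]); m=l==k; Q=W[m][:,:2]
        ~~~~~~~~~^^^^^^^^^^
    return _wrapfunc(a, 'argmax', axis=axis, out=out, **kwds)
    return bound(*args, **kwds)
ValueError: attempt to get argmax of an empty sequence
```

```bash
python3 - <<'E'
from fit import *
for n in("top","scene"):
    W=np.load(f"pics/{n}5.png.npz")["W"]
    for nm,lo,hi,box in(("pal",.0765,.0845,(.4,.62,-.22,-.03)),("pile",.066,.077,(.4,.7,-.03,.15))):
        try:
            m,Q,r,z=analyse(W,lo,hi,box); print(n,nm,len(Q),np.round(r[0],1),np.round(r[1],1),round(r[2],2),"z",round(z,4))
        except Exception: print(n,nm,"none")
p=np.load("pics/top5.png.npz")["p"]; q=np.load("pics/scene5.png.npz")["p"]
a=cv2.resize(p[150:300,220:380],(400,375)); b=cv2.resize(q[160:285,165:315],(400,333)); b=cv2.copyMakeBorder(b,0,42,0,0,cv2.BORDER_CONSTANT)
cv2.imwrite("pics/crop5.png",cv2.hconcat([a,b])[...,::-1])
E
```

```text
top pal none
top pile 1137 [530.5  34.3] [109.9 131.2] 84.51 z 0.0722Traceback (most recent call last):
  File "<stdin>", line 3, in <module>
    fid = stack.enter_context(open(os.fspath(file), "rb"))
                              ~~~~^^^^^^^^^^^^^^^^^^^^^^^
FileNotFoundError: [Errno 2] No such file or directory: 'pics/scene5.png.npz'
```

```bash
python3 -m creep '[[[0,0.4,0],0],[[0,0.4,0],0],[[0,0.4,0],0]]'; python3 go.py 510.2 -73.3 146.7 -0.1125;  python3 -m creep '[[[0,0,0],0],[[0,0,0],0],[[0,0,0],0],[[0,0,0],0]]' 0.5; python3 -m creep '[[[0,0,-15],0],[[0,0,-40],0],[[0,-30,-75],0],[[0,-70,-110],0],[[0,-110,-110],0]]'; python3 -m creep '[[[0,-40,0],0],[[0,-80,0],0],[[0,-120,0],0],[[0,-120,0],0]]'
python3 - <<'E'
from fit import *
im=[]
for n in("top","scene"):
    c,W=snap(n,n+"6.png"); 
    for nm,lo,hi,box in(("pal",.0765,.0845,(.4,.62,-.22,-.03)),("pile",.066,.077,(.4,.7,-.03,.15)),("knob",.1,.135,(.4,.7,-.12,.1))):
        try:
            m,Q,r,z=analyse(W,lo,hi,box); print(n,nm,len(Q),np.round(r[0],1),np.round(r[1],1),round(r[2],2),"z",round(z,4))
        except Exception: print(n,nm,"none")
    im.append(c["pixels"])
a=cv2.resize(im[0][150:300,220:380],(400,375)); b=cv2.resize(im[1][160:285,165:315],(400,333)); b=cv2.copyMakeBorder(b,0,42,0,0,cv2.BORDER_CONSTANT)
cv2.imwrite("pics/crop6.png",cv2.hconcat([a,b])[...,::-1])
E
```

```text
clock: 5.47
position: [0.5103, -0.0719, 0.1469]
ee_rot: [0.998, -0.056, 0.0, -0.0]
ft_force: [0.0, 0.7, -1.8]
grip_width: 0.28
grasp_force: 34.5
t 5.4667 p [510.3 -71.9 146.9] yaw -0.1113 tilt [ 0. -0. -1.] -> shift [0.  1.4 0.2] twist 0.0012 F [ 0.   0.7 -1.8] grip 0.28007806147225417 34.53393995761871
clock: 5.8
position: [0.5103, -0.0725, 0.147]
ee_rot: [0.998, -0.056, 0.0, 0.0]
ft_force: [-0.4, -0.5, -0.4]
grip_width: 0.496
grasp_force: 0.0
clock: 6.22
position: [0.5228, 0.025, 0.259]
ee_rot: [0.998, -0.058, 0.003, 0.001]
ft_force: [1.5, 0.4, 0.2]
grip_width: 0.497
grasp_force: 0.0
clock: 6.55
position: [0.5335, 0.1541, 0.2553]
ee_rot: [0.999, -0.051, 0.0, -0.002]
ft_force: [-1.3, 0.5, -0.3]
grip_width: 0.499
grasp_force: 0.0
top pal 1087 [ 505.7 -112.6] [109.9 130.4] 83.62 z 0.0819
top pile 1176 [531.1  34.4] [110.2 130.6] 84.25 z 0.0721
top knob 36 [591.2 -65.4] [13.9 14.8] 50.83 z 0.1285
scene pal 1128 [ 506.8 -115.7] [111.  134.2] 84.13 z 0.0804
scene pile 996 [532.9  31.6] [113.9 136.8] 83.08 z 0.0703
scene knob 100 [594.3 -68.4] [15.5 16.2] 13.78 z 0.1172
```

View pics/crop6.png

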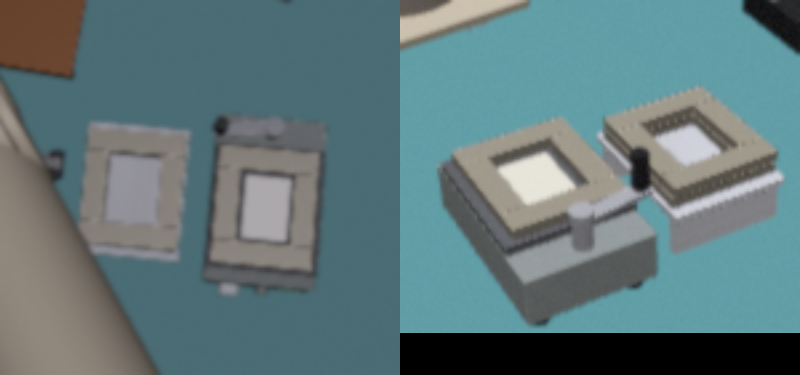

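The pallet lies flat on the deck. Compared in the same camera, it is within about 1.5 mm of the deck centre and about 0.005 rad square. The two lower pallets haven't moved. The knob is at (220,125) in the left panel; next I'll grip it with the pads tangential to its arc.

```bash
python3 go.py 592.3 -65.8 255 -1.555; python3 -c "
from h import *;print(manip.get_obs()['joint_pos'])"
```

```text
t 6.65 p [534.4 147.3 254.5] yaw -0.1082 tilt [-0.    -0.001 -1.   ] -> shift [ 80.6 205.6  -0.6] twist 1.4468 F [ 0.8 -0.3 -0.6] grip 0.4972802077185039 0.0
[ 0.25449675  0.2869796  -0.70876569  1.6869926   0.19530456  1.24005974
 -2.17685853]
```

```bash
python3 -m creep '[[[80,205,0],-1.69],[[80,205,0],-1.69],[[80,205,0],-1.69],[[80,205,0],-1.69],[[80,205,0],-1.69]]' 0.6; python3 go.py 592.3 -65.8 255 1.587
```

```text
clock: 7.07
position: [0.5854, -0.0492, 0.2547]
ee_rot: [0.971, 0.24, -0.0, 0.001]
ft_force: [1.2, 0.5, -0.3]
grip_width: 0.597
grasp_force: 0.0
t 7.0667 p [585.4 -49.2 254.7] yaw 0.4845 tilt [-0.     0.001 -1.   ] -> shift [-1.7 17.9 -0.2] twist -1.1025 F [ 1.2  0.5 -0.3] grip 0.5966947111225304 0.0
```

```bash
python3 -m creep '[[[-1,13,0],-1.1],[[-1,13,0],-1.1],[[-1,13,0],-1.1],[[-1,13,0],-1.1],[[-1,13,0],-1.1]]';python3 -m creep '[[[0,0,0],-0.48],[[0,0,0],-0.48],[[0,0,0],-0.48],[[0,0,0],-0.48],[[0,0,0],-0.48]]'; python3 go.py 592.3 -65.8 174 1.587
```

```text
clock: 7.48
position: [0.5903, -0.0597, 0.2544]
ee_rot: [0.85, 0.527, -0.0, 0.0]
ft_force: [0.2, 0.7, -0.7]
grip_width: 0.597
grasp_force: 0.0
clock: 7.9
position: [0.5904, -0.0595, 0.2544]
ee_rot: [0.701, 0.713, -0.0, 0.0]
ft_force: [-0.5, 0.9, 0.1]
grip_width: 0.601
grasp_force: 0.0
t 7.9 p [590.4 -59.5 254.4] yaw 1.588 tilt [-0.001 -0.001 -1.   ] -> shift [-6.3  1.9 80.4] twist 0.001 F [-0.5  0.9  0.1] grip 0.6009398745487732 0.0
```

```bash
python3 -m creep '[[[-6,2,0],0],[[-6,2,25],0],[[-6,2,50],0],[[-6,2,75],0],[[-6,2,80],0]]'; python3 -m creep '[[[0,0,0],0],[[0,0,0],0],[[0,0,0],0],[[0,0,0],0],[[0,0,0],0]]' 0.1 20; python3 go.py 533.8 -118.8 174 3.03
python3 - <<'E'
from h import *
c,W=snap("scene","scene7.png")
cv2.imwrite("pics/crop7.png",cv2.resize(c["pixels"][150:280,160:330,::-1],(680,520),interpolation=cv2.INTER_CUBIC))
E
```

```text
clock: 8.32
position: [0.591, -0.0652, 0.1706]
ee_rot: [0.704, 0.711, -0.002, -0.002]
ft_force: [-0.9, -0.7, -0.2]
grip_width: 0.6
grasp_force: 0.0
clock: 8.73
position: [0.5935, -0.0637, 0.1762]
ee_rot: [0.702, 0.712, 0.001, 0.001]
ft_force: [-1.1, -0.8, 6.7]
grip_width: 0.182
grasp_force: 21.7
t 8.7333 p [593.5 -63.7 176.2] yaw 1.5848 tilt [-0.001  0.002 -1.   ] -> shift [-54.3 -60.5   2.1] twist -1.4452 F [-1.1 -0.8  6.7] grip 0.18235260269475229 21.721942126750946
```

View pics/crop7.png

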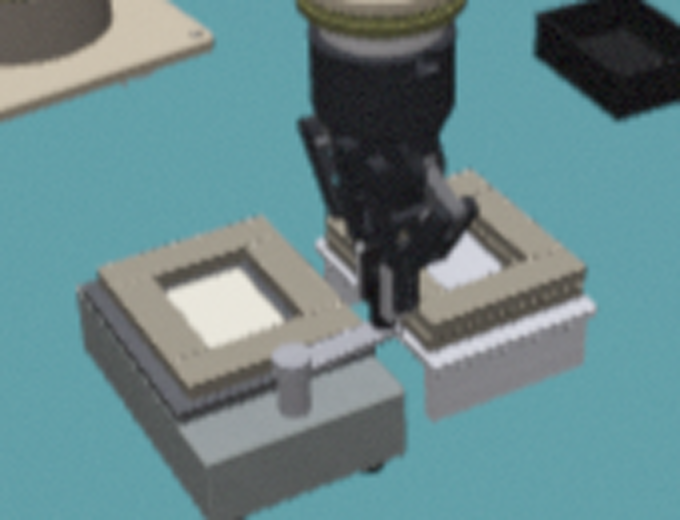

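The pads are closed on the knob at (385,295), with opening 0.18, about 16 mm. I'll follow the arc, turning the tool with the arm.

```bash
python3 -m creep '[[[-0.3,-6,-0.7],-0.1],[[-1.2,-11.9,-0.7],-0.2],[[-2.7,-17.7,-0.7],-0.3],[[-4.7,-23.4,-0.7],-0.4],[[-7.3,-28.8,-0.7],-0.5]]'; python3 go.py 533.8 -118.8 174 3.03
```

```text
clock: 9.2
position: [0.5639, -0.0704, 0.1763]
ee_rot: [0.502, 0.865, 0.0, 0.0]
ft_force: [-3.4, 3.1, 5.9]
grip_width: 0.177
grasp_force: 21.6
t 9.2 p [563.9 -70.4 176.3] yaw 2.0908 tilt [ 0.     0.001 -1.   ] -> shift [-27.  -50.2   2.3] twist -0.9392 F [-3.4  3.1  5.9] grip 0.1771382906103493 21.634044349193573
```

```bash
python3 -m creep '[[[-0.3,-6,0],-0.1],[[-1.2,-11.9,0],-0.2],[[-2.7,-17.7,0],-0.3],[[-4.7,-23.4,0],-0.4],[[-7.3,-28.8,0],-0.5]]'; python3 go.py 533.8 -118.8 174 3.03
```

```text
clock: 9.62
position: [0.5415, -0.09, 0.1762]
ee_rot: [0.271, 0.962, 0.0, -0.001]
ft_force: [-12.0, 7.2, 11.6]
grip_width: 0.176
grasp_force: 22.3
t 9.6167 p [541.5 -90.  176.2] yaw 2.5918 tilt [ 0.003 -0.    -1.   ] -> shift [ -8.4 -28.6   2.2] twist -0.4382 F [-12.    7.2  11.6] grip 0.17629402796162022 22.25430518388748
```

```bash
python3 -m creep '[[[2,0,-1],0],[[1.7,-6,-1],-0.1],[[0.8,-11.9,-1],-0.2],[[-0.7,-17.7,-1],-0.3],[[-2.2,-22,-1],-0.38]]'; python3 go.py 533.8 -118.8 174 3.03
```

```text
clock: 10.03
position: [0.5315, -0.1116, 0.1764]
ee_rot: [0.086, 0.996, -0.0, -0.002]
ft_force: [-9.8, 1.2, 5.8]
grip_width: 0.176
grasp_force: 22.2
t 10.0333 p [ 531.5 -111.6  176.4] yaw 2.9697 tilt [ 0.003 -0.001 -1.   ] -> shift [-3.5 -6.7  2.4] twist -0.0603 F [-9.8  1.2  5.8] grip 0.1764556040227835 22.188109159469604
```

```bash
python3 -m creep '[[[2,-2,0],-0.02],[[2,-4,0],-0.05],[[2,-6,0],-0.06],[[2,-7,0],-0.06]]'; python3 go.py 533.8 -118.8 174 3.03
```

```text
clock: 10.37
position: [0.5298, -0.1178, 0.1764]
ee_rot: [0.058, 0.998, 0.0, 0.0]
ft_force: [0.9, 3.2, -2.5]
grip_width: 0.178
grasp_force: 21.4
t 10.3667 p [ 529.8 -117.8  176.4] yaw 3.025 tilt [-0.     0.001 -1.   ] -> shift [-4.1 -0.5  2.4] twist -0.005 F [ 0.9  3.2 -2.5] grip 0.17788215781400102 21.44409477710724
```

```bash
python3 -m creep '[[[0,-1,0],0],[[0,-2,0],0],[[0,-2,0],0]]'; python3 go.py 533.8 -118.8 174 3.03
```

```text
clock: 10.62
position: [0.5295, -0.1194, 0.1764]
ee_rot: [0.058, 0.998, 0.0, -0.0]
ft_force: [-0.8, 7.2, -1.3]
grip_width: 0.176
grasp_force: 21.6
t 10.6167 p [ 529.5 -119.4  176.4] yaw 3.0255 tilt [ 0.     0.001 -1.   ] -> shift [-4.2  1.   2.4] twist -0.0045 F [-0.8  7.2 -1.3] grip 0.17640752125433318 21.57097488641739
```

Tangential force is rising, so it's near the stop. One more push.

```bash
python3 -m creep '[[[0,-1,0],0],[[0,-1.5,0],0],[[0,-1.5,0],0]]'; python3 go.py 533.8 -118.8 174 3.03
```

```text
clock: 10.87
position: [0.5294, -0.1196, 0.1764]
ee_rot: [0.057, 0.998, 0.001, 0.0]
ft_force: [1.3, 10.9, -2.9]
grip_width: 0.176
grasp_force: 21.6
t 10.8667 p [ 529.4 -119.6  176.4] yaw 3.0268 tilt [-0.     0.003 -1.   ] -> shift [-4.3  1.2  2.4] twist -0.0032 F [ 1.3 10.9 -2.9] grip 0.17556362124930905 21.588816046714783
```

```bash
python3 -m creep '[[[0,0,0],0],[[0,0,0],0],[[0,0,0],0],[[0,0,0],0]]' 0.55; python3 -m creep '[[[0,0,-20],0],[[0,0,-45],0],[[0,0,-80],0],[[0,0,-110],0],[[0,0,-110],0]]'; python3 -m creep '[[[0,-40,0],0],[[0,-80,0],0],[[0,-120,0],0],[[0,-160,0],0],[[0,-200,0],0]]'; python3 -m creep '[[[0,0,0],0],[[0,0,0],0],[[0,0,0],0]]'
python3 - <<'E'
from fit import *
im=[]
for n in("top","scene"):
    c,W=snap(n,n+"8.png"); 
    for nm,lo,hi,box in(("pal",.0765,.0845,(.4,.62,-.22,-.03)),("pile",.066,.077,(.4,.7,-.03,.15)),("knob",.1,.135,(.4,.7,-.2,.1))):
        try:
            m,Q,r,z=analyse(W,lo,hi,box); print(n,nm,len(Q),np.round(r[0],1),np.round(r[1],1),round(r[2],2),"z",round(z,4))
        except Exception: print(n,nm,"none")
    im.append(c["pixels"])
a=cv2.resize(im[0][150:300,220:380],(400,375)); b=cv2.resize(im[1][160:285,165:315],(400,333)); b=cv2.copyMakeBorder(b,0,42,0,0,cv2.BORDER_CONSTANT)
cv2.imwrite("pics/crop8.png",cv2.hconcat([a,b])[...,::-1])
E
```

```text
clock: 11.2
position: [0.5294, -0.1225, 0.1765]
ee_rot: [0.059, 0.998, -0.0, 0.0]
ft_force: [-0.5, 0.9, -0.5]
grip_width: 0.553
grasp_force: 0.0
clock: 11.62
position: [0.5313, -0.1217, 0.2919]
ee_rot: [0.058, 0.998, -0.001, 0.004]
ft_force: [1.4, 0.7, 0.3]
grip_width: 0.549
grasp_force: 0.0
clock: 12.03
position: [0.5053, -0.323, 0.2863]
ee_rot: [0.059, 0.998, -0.001, -0.0]
ft_force: [1.7, -0.1, 0.5]
grip_width: 0.552
grasp_force: 0.0
clock: 12.28
position: [0.5061, -0.3201, 0.2862]
ee_rot: [0.058, 0.998, 0.0, 0.0]
ft_force: [0.0, 0.9, 0.0]
grip_width: 0.55
grasp_force: 0.0
top pal 1021 [ 505.7 -112.6] [110.2 130.3] 83.66 z 0.0819
top pile 1196 [531.1  34.4] [110.3 130.4] 84.24 z 0.0723
top knob 36 [ 532.5 -117.7] [13.5 14.2] 39.77 z 0.1287
scene pal 1083 [ 507.2 -115.5] [111.4 134.5] 83.8 z 0.0804
scene pile 1015 [533.4  31.4] [112.6 135.2] 83.7 z 0.0703
scene knob 90 [ 536.5 -121.5] [15.2 15.7] 47.61 z 0.1181
```

View pics/crop8.png

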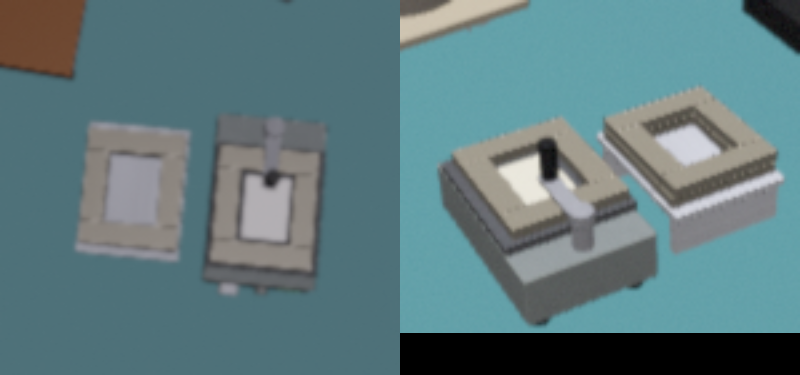

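The arm now lies along the deck's -x over the far bar, with the knob at (270,178) in the left panel where the stop should put it. The pallet hasn't moved and the pile is intact.

```bash
python3 -c "
from workcell import manip; print(manip.hand_in())"
```

```text
the job is handed in; nothing more can be done
None
```

I handed the job in at about 12.5 s: the top pallet lies flat and square on the deck, about 1.5 mm off centre by the cameras, the other two pallets measure where they were to within about 1 mm, and the hold-down arm is at its stop and released.

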